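# Make up two bench kits in stacking trays

### The job

Make up the two wire-bonding kits, one tray over the other. First stand the red wire spool on the red mark and the loupe on the yellow mark of the dark grey metal tray; then stack the white tray squarely on top, its four pins fully home in the corner sockets (either way round); last stand the green spool on the green mark and the white-capped vial on the yellow mark of the white tray. Leave the white spool where it stands, and let go of everything.

Things in the scene. Friction and masses are not known exactly. Their poses are not given: they have to be found in the camera images.
- lower_tray: Fixed dark grey metal tray, 160 (x) x 150 (y) mm. Origin: centre of its underside. Floor top z 6 mm, rim to 11. Four corner posts 22 mm square at x +-69, y +-64 mm, tops at z 60 (black), each with an 11 mm square socket 14 deep. Marks (36 mm discs): red at x +34, y 0; yellow at x -34, y 0. A microscope stands at the right of the bench (world x 0.65, y -0.3 m): keep the arm clear.
- upper_tray: Loose white tray, 160 (x) x 150 (y) mm, 0.3 kg, on four 12 mm long, 7 mm thick tapered pins at x +-69, y +-64. Origin: centre, at pin-tip level. Floor top z 17 mm, rim to 22. Blue handle bar 12 mm thick, 84 long along y over the centre, axis z 53. Marks (36 mm discs): green at x +40, y 0; yellow at x -40, y 0. Stacked, its origin is 48 mm above the grey tray's; half-turned fits too.
- red_spool: Bonding-wire spool with red flanges and gold winding, standing on end, 44 mm diameter, 28 mm tall; grip it round both flanges. Origin at the centre of its underside, z up its axis.
- green_spool: Bonding-wire spool with green flanges and gold winding, standing on end, 44 mm diameter, 28 mm tall; grip it round both flanges. Origin at the centre of its underside, z up its axis.
- white_spool: Bonding-wire spool with white flanges and gold winding, 44 mm diameter, 28 mm tall; not part of either kit, stays where it is. Origin at the centre of its underside, z up its axis.
- loupe: Black eye loupe, a waisted tube standing on its wide end, 37 mm diameter at the foot, 34 mm tall. Origin at the centre of its underside, z up its axis.
- white_vial: Vial with a white cap and cream body, 18 mm diameter, 38 mm tall, standing upright. Origin at the centre of its underside, z up its axis.
Things that resemble listed ones, but are neither listed nor needed, are in the scene too. Of the things shaped like the red_spool, the red one is meant.

How it is judged:
By the outcome, as a careful person would: the job done as asked, in the order asked, and still so for the second after the job is handed in, with the robot touching nothing.
It also fails if it takes over 136 s, if anything falls off the work surface, if the arm or the gripper's body presses on something with over 40 N, if the wrist force passes 120 N, or if a joint passes its speed limit or range.

### The arm

A 7-joint arm with a two-finger parallel gripper is mounted at the origin on a cart in front of the work surface, level with it; the furniture and walls round the work are solid. World frame = base frame: x ahead of the robot, y to its left, z up, the work surface at z = 0. Lengths are in mm, angles in degrees, forces in N, time in s.
With the tool pointing down it reaches from about 400 to 875 mm from the base axis. Payload 19.3 kg.
Tool frame: the origin (TCP) lies at the very end of the fingers, on their centre line; the grasp point (between the pads) lies r.grip_point_offset behind it (r.grip_point_offset is the distance from the TCP to the grasp point, in mm); z points along the fingers, y is the line along which they close (so a half turn about z gives the same grasp; the last joint's range is limited). The gripper opens to 85 mm and grips with 20 to 120 N. Pads are 22 mm wide; open, the fingers measure 114 mm over their backs; the gripper's body (76 mm by 85 mm) begins 54 mm behind the grasp point. The pads swing forward as they close: fully open they stand 13 mm farther back than shut.
Start: joints at [66.337, 29.874, -2.08, 91.645, 1.215, 58.505, -6.463], TCP at [210.05, -588.637, 231.291] pointing down, gripper open.
Joint ranges: [-166.77, 166.77], [-17.47, 122.26], [-85.68, 81.53], [9.62, 139.38], [-72.42, 252.41], [9.2, 110.78], [-144.41, 144.41]. Speed limits (degrees/s): [108.29, 108.29, 136.94, 136.94, 172.46, 172.46, 172.46].

### API

Orientations are given as a 3x3 rotation matrix whose columns are the frame's x, y, z axes.
In Python, from bench import r gives the robot as it stands.
- The arm moves only by the tool step_arm, never from a script. Its argument "plan" is a list of rows, each an object with "claw": the opening, from -1 (shut) to 1 (fully open); "xyz": the shift along the tool's x, y, z in m, a list of three; "rotation": the turn, a rotation vector about the tool's x, y, z in rad, a list of three. In form: [{"claw": claw, "xyz": [dx, dy, dz], "rotation": [ax, ay, az]}, ...]. A call has 1 to 8 rows; each row is the pose to reach, as a shift and turn from the pose commanded when the call began, along the tool's axes at that moment; what a row does not reach only later rows make up. A row lasts 1/8 s, in which the tool goes at most 62.5 mm and 10.7 degrees, less where a joint would pass 70% of its speed; a pose out of reach is approached as far as the arm can. A call with a gripper value outside its range is refused whole. The fingers move at their own pace and stop on an object; the grip force is fixed at half the most. Time passes only in rows, so rows that repeat a pose let the fingers close. It gives the time, the measured TCP pose, the force, the opening and the grip force at its end, in the units of the state.
- r.get_obs(): the state, without advancing time (a new reading comes with each control period).
- r.camera(name): name is "side" or "top" or "wrist"; returns the picture (384x512x3 uint8, red, green, blue); there is no depth.
- r.camera_model(name): a dict with "vfov" (degrees; the focal length in pixels is half the picture's height over the tangent of half this angle, whatever the lens; pixels are square), "cx", "cy" (the principal point, pixels), "R" (3x3) and "t" (3): a world point X has camera coordinates R X + t. Camera axes: x right, y down, z forward; pixel columns grow to the right and rows downward; lengths in mm; the calibration is good to about 2 mm. A picture is of the moment at which its call begins: read the wrist's pose just before it. camera_model takes no time and is no camera call; for the wrist camera it gives the pose at the moment of the call.
- r.hand_in(): hands the job in; it is judged then, once.
The state is a dict: "time": time; "qpos": joint angles; "joint_velocities": joint speeds; "joint_efforts": joint torques, N m; "tcp_pos": TCP position; "orientation": TCP orientation; "ft_force": force on the tool from outside, world axes, zero at the start; "wrist_torque": the same for the moment, N m; "grip_width": finger opening in mm; "finger_force": force on a finger pad.
Only numpy, scipy, OpenCV 4.12 (cv2) and the standard library are available. Lean on these libraries where they do the work, as an engineer would, in place of code of your own. Each camera call takes 0.05 s, during which the arm holds its last target. There are 200 camera calls.

## Working session

There is one attempt and no reset: what is moved stays moved. The work goes in short steps, Python scripts to look and compute and a tool call to move; the robot and the scene stay as the last step left them, time stands still between calls to the robot, and variables do not carry over. Pictures are saved under pics/ and viewed, at most 16 in all, crops included, and the job is handed in when it is done.

Besides the shell and the picture viewer there is one more tool, called after "Request:" as name(argument=value, ...) on one line, values as JSON. step_arm: Moves the arm, as the interface text tells. Its arguments: {"type":"object","properties":{"plan":{"type":"array"}},"required":["plan"]}

```bash
mkdir -p pics; ls; python3 - <<'E'
from bench import r
import cv2,numpy as np
o=r.get_obs();print(o, r.grip_point_offset)
for n in("top","side"):
    m=r.camera_model(n);print(n,m)
    cv2.imwrite(f"pics/{n}0.png",cv2.cvtColor(r.camera(n),cv2.COLOR_RGB2BGR))
E
```

```text
pics
{'time': 0.0, 'qpos': array([66.33628192, 29.91013648, -2.08220322, 91.67307509,  1.21666942,
       58.50465929, -6.46433223]), 'joint_velocities': array([-0.00503798,  0.01606728, -0.02648379,  0.02523135,  0.03449411,
        0.04886391,  0.0183781 ]), 'joint_efforts': array([ 1.43435277e-04, -9.27100968e+01,  1.97956681e+00, -3.69936025e+01,
        1.77951925e-02,  8.21324968e-03, -8.35857190e-05]), 'tcp_pos': array([ 209.93535226, -588.33104156,  230.71934122]), 'orientation': array([[ 9.41815153e-01,  3.36130904e-01, -4.82633482e-04],
       [ 3.36131234e-01, -9.41814583e-01,  1.04120901e-03],
       [-1.04568726e-04, -1.14285461e-03, -9.99999341e-01]]), 'ft_force': array([ 0.22457339,  1.08996508, -0.01054042]), 'wrist_torque': array([ 0.00234802, -0.00378892, -0.00631955]), 'finger_force': 0.0, 'grip_width': 85.65417470490412} 18.700000000000003
top {'vfov': 43.038343336348646, 'cx': 253.82272522806937, 'cy': 190.0052960376096, 'R': array([[ 0.01456159, -0.99967808,  0.02077752],
       [-0.98312241, -0.01810423, -0.18205099],
       [ 0.18236854, -0.0177759 , -0.98306955]]), 't': array([212.7433694 , 551.282972  , 925.82930423])}
side {'vfov': 53.31781784170713, 'cx': 254.6926787442383, 'cy': 193.37688515819073, 'R': array([[ 0.9505851 , -0.31030273,  0.01000935],
       [-0.14172526, -0.46239631, -0.87527344],
       [ 0.27622803,  0.83060332, -0.48352478]]), 't': array([-451.63929859,  228.28713225,  527.73868091])}
```

```bash
python3 - <<'E'
import cv2
for n in("top","side"):
    cv2.imwrite(f"pics/{n}0b.png",cv2.resize(cv2.imread(f"pics/{n}0.png"),(800,600),interpolation=cv2.INTER_CUBIC))
E
```

```text
(no output)
```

View pics/top0b.png

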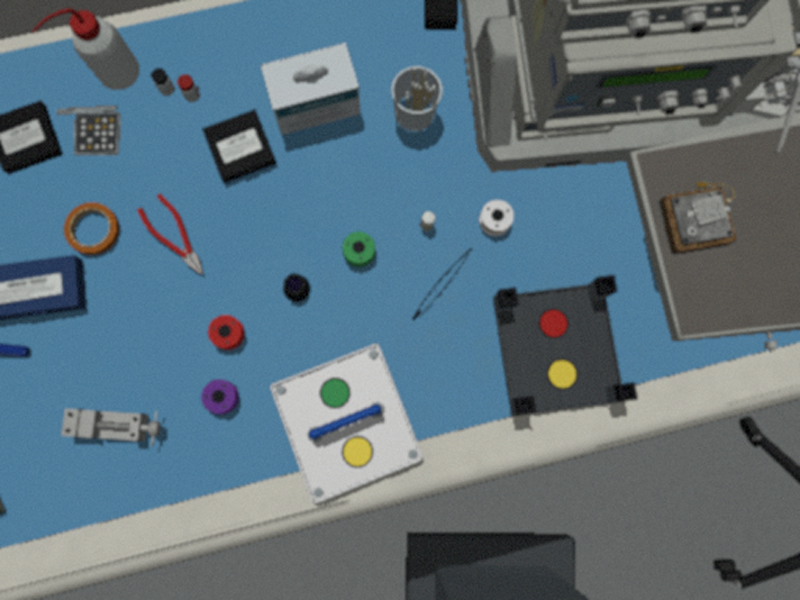

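View pics/side0b.png

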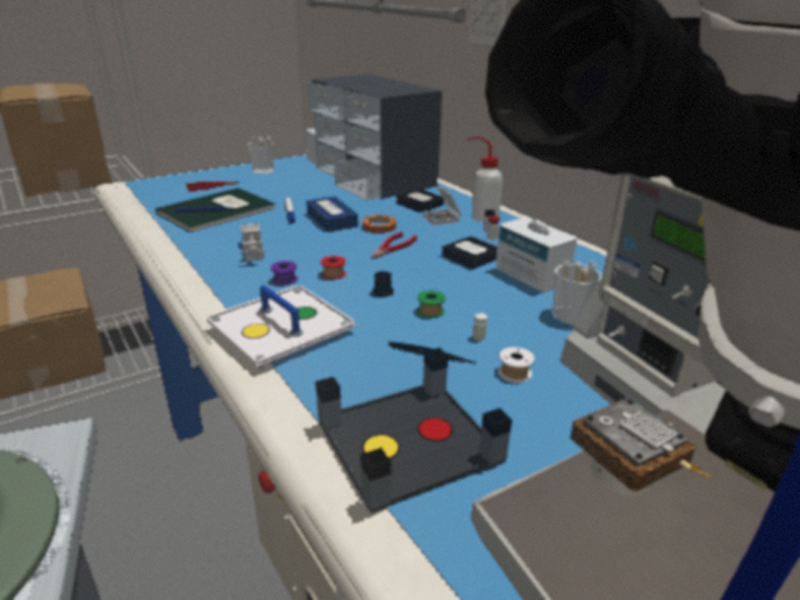

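Top view (800×600 scale): red spool (227,333), loupe (296,288), green spool (359,249), white-capped vial (428,222), white spool (497,218), white tray (346,424) and grey tray (560,352). The lookalikes are the purple spool (220,397) and the red- and black-capped vials (186,86) and (160,77). By colour, the red spool at (227,333) is the one meant.

```bash
cat >h.py <<'E'
import numpy as np,cv2
from bench import r
def ray(n,px,m=None):
    m=m or r.camera_model(n); f=192/np.tan(np.radians(m["vfov"]/2))
    d=np.array([(px[0]-m["cx"])/f,(px[1]-m["cy"])/f,1.]); R=m["R"]
    return -R.T@m["t"], R.T@d
def onz(n,px,z,m=None):
    c,d=ray(n,px,m); return c+d*(z-c[2])/d[2]
def proj(n,X,m=None):
    m=m or r.camera_model(n); f=192/np.tan(np.radians(m["vfov"]/2))
    p=m["R"]@np.asarray(X,float)+m["t"]; return np.array([f*p[0]/p[2]+m["cx"],f*p[1]/p[2]+m["cy"]])
def mask(im,lo,hi):
    return cv2.inRange(cv2.cvtColor(im,cv2.COLOR_RGB2HSV),np.array(lo),np.array(hi))
def blobs(mk,amin=15):
    n,l,s,c=cv2.connectedComponentsWithStats(mk); return [(c[i].round(2),s[i]) for i in range(1,n) if s[i][4]>=amin]
def shot(n,f=None):
    im=r.camera(n)
    if f: cv2.imwrite("pics/"+f,cv2.cvtColor(im,cv2.COLOR_RGB2BGR))
    return im
E
python3 - <<'E'
from h import *
im=cv2.cvtColor(cv2.imread("pics/top0.png"),cv2.COLOR_BGR2RGB)
M=dict(red=[(0,150,70),(6,255,255)],red2=[(172,150,70),(180,255,255)],yel=[(22,120,120),(35,255,255)],grn=[(50,80,50),(85,255,255)],blk=[(0,0,0),(180,255,32)],wht=[(0,0,150),(180,60,255)])
for k,(lo,hi) in M.items():
    for c,s in blobs(mask(im,lo,hi),40):
        print(k,c,s,onz("top",c,0)[:2].round(0),onz("top",c,28)[:2].round(1))
v=cv2.resize(im[120:270,130:430],(800,400),interpolation=cv2.INTER_CUBIC)
cv2.imwrite("pics/crop1.png",cv2.cvtColor(v,cv2.COLOR_RGB2BGR))
E
```

```text
red [52.99 14.22] [ 45   7  17  15 175] [947. 675.] [931.2 662.8]
red [118.31  52.4 ] [115  49   8   8  48] [860. 524.] [846.  516.2]
red [116.23 147.33] [109 132  13  30  43] [643. 514.] [635.8 506.8]
red [102.38 150.38] [ 90 135  28  29  52] [636. 543.] [628.8 534.7]
red [353.97 206.45] [345 198  18  18 230] [525.  10.] [521.1  16.7]
red [144.55 212.62] [134 203  22  20 267] [505. 447.] [501.1 441.1]
yel [359.51 238.91] [351 230  18  19 255] [458.   0.] [455.2   7. ]
yel [228.36 288.63] [220 280  18  18 259] [353. 269.] [353.3 268.6]
grn [436.82  48.26] [425  46  23   6  68] [ 887. -184.] [ 872.8 -172.6]
grn [229.31 159.19] [219 148  21  23 350] [622. 274.] [615.3 273. ]
grn [214. 251.] [206 243  17  17 241] [428. 301.] [426.4 299. ]
blk [281.91   8.51] [273   0  19  18 330] [975. 164.] [958.2 165.6]
blk [18.68 88.35] [  0  66  39  44 683] [771. 733.] [759.8 719.1]
blk [153.45  94.44] [132  72  44  44 509] [764. 442.] [752.7 436.3]
blk [189.72 185.18] [183 177  14  16 130] [565. 356.] [559.1 352.4]
blk [386.5  182.74] [381 178  12  12 109] [578. -60.] [571.7 -51.8]
blk [324.07 190.
[... 734 characters left out ...]
27.6 -294.9]
wht [13.68 87.56] [  0  78  28  20 288] [772. 744.] [761.3 729.7]
wht [152.73  92.86] [139  83  28  21 338] [767. 444.] [756.2 438. ]
wht [317.73 137.28] [306 128  23  20 294] [675.  85.] [666.1  89.4]
wht [273.96 138.44] [270 135   9   8  55] [670. 179.] [661.6 181. ]
wht [ 19.58 184.31] [  0 175  40  19 461] [560. 710.] [554.5 696.4]
wht [243.65 294.68] [    0   219   512   165 19071] [341. 238.] [342.  238.4]
wht [ 55.02 270.09] [ 51 262   9  17 109] [385. 621.] [384.1 610. ]
wht [ 77.69 267.56] [ 66 263  22  16 131] [390. 576.] [389.7 566.2]
wht [ 44.22 270.27] [ 40 266   9  12  45] [384. 642.] [383.5 631.1]
wht [ 73.26 277.95] [ 65 276  18   5  57] [369. 583.] [369.5 573.2]
```

View pics/crop1.png

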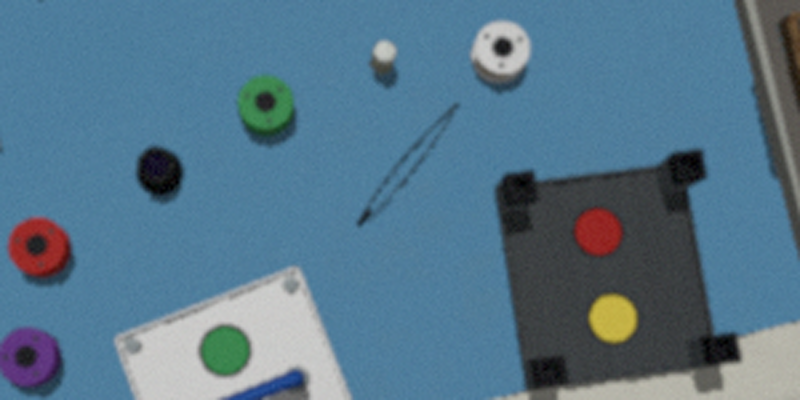

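The crop confirms the red spool at crop (38,247), separate from the purple one at (28,357). The vial's white cap is at (384,50), the loupe at (160,170) and the green spool at (265,103).

```bash
cat >>h.py <<'E'
from scipy.spatial.transform import Rotation as Rn
def R_yaw(deg):
    a=np.radians(deg); c,s=np.cos(a),np.sin(a); return np.array([[c,s,0],[s,-c,0],[0,0,-1.]])
def go(*tg):   # targets (x,y,z,yaw) -> tool-frame shift m, rotvec rad
    o=r.get_obs(); R=o["orientation"]
    for x,y,z,w in tg:
        d=R.T@(np.array([x,y,z])-o["tcp_pos"])/1000
        print((x,y,z,w),"xyz",d.round(4).tolist(),"rot",Rn.from_matrix(R.T@R_yaw(w)).as_rotvec().round(4).tolist())
E
python3 - <<'E'
from h import *
im=cv2.cvtColor(cv2.imread("pics/top0.png"),cv2.COLOR_BGR2RGB)
g=lambda px,z:onz("top",px,z)[:2].round(1)
red,yel=g((353.97,206.45),6),g((359.51,238.91),6); print("grey marks",red,yel,np.hypot(*(red-yel)),np.degrees(np.arctan2(*(red-yel)[::-1])))
P=[g(p,60) for p in((386.5,182.74),(324.07,190.95),(398.88,250.61),(334.99,258.79))]
print("posts",P,np.mean(P,0),np.linalg.norm(P[0]-P[1]),np.linalg.norm(P[0]-P[2]))
d=(P[0]+P[1]-P[2]-P[3]);print("yaw",np.degrees(np.arctan2(d[1],d[0])))
G,Y=g((214,251),17),g((228.36,288.63),17);print("white",G,Y,np.hypot(*(G-Y)),(G+Y)/2,np.degrees(np.arctan2(*(G-Y)[::-1])))
print("vial",g((273.96,137.5),38),"loupe",g((189.72,185.18),20),"red",g((144.55,212.62),26),"green",g((229.31,159.19),26),"ws",g((317.7,137.3),28))
go((430,-100,231,8.5),(501,441,150,8.5))
E
```

```text
grey marks [524.5  11.7] [457.1   1.8] 68.12319722385317 8.356096575708207
posts [array([565.1, -42.3]), array([546.2,  82.8]), array([430.9, -61.7]), array([413.3,  63.2])] [488.875  10.5  ] 126.51964274372575 135.59498515800655
yaw 8.307209297344905
white [427.  299.7] [353.1 269. ] 80.0231216586806 [390.05 284.35] 22.559281141469693
vial [660.7 181.6] loupe [560.6 353.4] red [501.3 441.5] green [615.8 273.1] ws [666.   89.5]
(430, -100, 231, 8.5) xyz [0.3714, -0.386, 0.0001] rot [-0.001, 0.0002, 0.1945]
(501, 441, 150, 8.5) xyz [0.6201, -0.8716, 0.0816] rot [-0.001, 0.0002, 0.1945]
```

Request:
step_arm(plan=[{"claw": 1,"xyz": [0.05,-0.04,0],"rotation": [0,0,0.1]},{"claw": 1,"xyz": [0.371,-0.386,0],"rotation": [0,0,0.197]},{"claw": 1,"xyz": [0.371,-0.386,0],"rotation": [0,0,0.197]},{"claw": 1,"xyz": [0.371,-0.386,0],"rotation": [0,0,0.197]},{"claw": 1,"xyz": [0.371,-0.386,0],"rotation": [0,0,0.197]},{"claw": 1,"xyz": [0.371,-0.386,0],"rotation": [0,0,0.197]},{"claw": 1,"xyz": [0.371,-0.386,0],"rotation": [0,0,0.197]},{"claw": 1,"xyz": [0.371,-0.386,0],"rotation": [0,0,0.197]}])

```text
time: 1.1
tcp_pos: [415.9, -131.6, 231.4]
orientation: [[0.989, 0.145, 0.0], [0.145, -0.989, -0.0], [0.0, 0.0, -1.0]]
ft_force: [1.8, -0.4, -0.2]
grip_width: 85.1
finger_force: 0.0
```

```bash
python3 - <<'E'
from h import *
print(r.get_obs()["qpos"].round(1))
go((430,-100,231,8.3),(501,441,150,8.3))
E
```

```text
[ 19.9  13.  -11.8 118.2   3.5  49.1 -75.6]
(430, -100, 231, 8.3) xyz [0.0185, -0.0292, 0.0004] rot [0.0002, -0.0002, 0.0007]
(501, 441, 150, 8.3) xyz [0.1672, -0.5542, 0.0813] rot [0.0002, -0.0002, 0.0007]
```

Request:
step_arm(plan=[{"claw": 1,"xyz": [0.042,-0.09,0],"rotation": [0,0,-0.1]},{"claw": 1,"xyz": [0.167,-0.554,0.081],"rotation": [0,0,-0.38]},{"claw": 1,"xyz": [0.167,-0.554,0.081],"rotation": [0,0,-0.38]},{"claw": 1,"xyz": [0.167,-0.554,0.081],"rotation": [0,0,-0.38]},{"claw": 1,"xyz": [0.167,-0.554,0.081],"rotation": [0,0,-0.38]},{"claw": 1,"xyz": [0.167,-0.554,0.081],"rotation": [0,0,-0.38]},{"claw": 1,"xyz": [0.167,-0.554,0.081],"rotation": [0,0,-0.38]},{"claw": 1,"xyz": [0.167,-0.554,0.081],"rotation": [0,0,-0.38]}])

```text
time: 2.1
tcp_pos: [489.4, 356.8, 162.9]
orientation: [[0.865, 0.502, -0.0], [0.502, -0.865, -0.0], [-0.0, 0.0, -1.0]]
ft_force: [1.6, 0.2, 0.2]
grip_width: 84.9
finger_force: 0.0
```

Request:
step_arm(plan=[{"claw": 1,"xyz": [0,0,0],"rotation": [0,0,0]},{"claw": 1,"xyz": [0,0,0],"rotation": [0,0,0]}])

```text
time: 2.35
tcp_pos: [489.1, 354.5, 163.0]
orientation: [[0.865, 0.502, -0.001], [0.502, -0.865, -0.001], [-0.001, 0.0, -1.0]]
ft_force: [0.6, -0.7, 0.6]
grip_width: 85.6
finger_force: 0.0
```

```bash
python3 - <<'E'
from h import *
o=r.get_obs();print(o["time"],o["qpos"].round(1),o["tcp_pos"])
m=r.camera_model("wrist"); im=shot("wrist","w1.png"); print(m)
go((501.3,441.5,4,30))
E
```

```text
2.35 [ -26.4   33.8  -22.1   97.7   15.5   51.6 -114.7] [489.14372055 354.53078005 163.03908049]
{'vfov': 58.20314505040605, 'cx': 254.0551925056142, 'cy': 188.19170990954447, 'R': array([[ 5.02249691e-01, -8.64722520e-01, -4.58512924e-04],
       [-8.29958467e-01, -4.82206672e-01,  2.80438352e-01],
       [-2.42722456e-01, -1.40469529e-01, -9.59871929e-01]]), 't': array([ 61.17161173, 559.29626688, 482.39153522])}
(501.3, 441.5, 4, 30) xyz [0.0542, -0.0699, 0.1593] rot [0.0006, 0.0006, 0.0014]
```

View pics/w1.png

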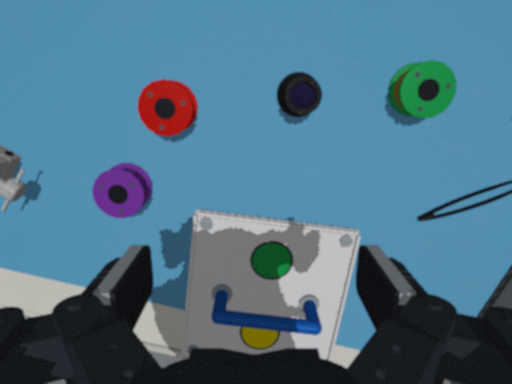

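Wrist view: red spool centre hole (165,108), purple (118,194), loupe (300,95), green spool hole (429,90), and the white tray below.

```bash
python3 - <<'E'
from h import *
m=r.camera_model("wrist")
im=cv2.cvtColor(cv2.imread("pics/w1.png"),cv2.COLOR_BGR2RGB)
for nm,b in(("red",(1,0)),):pass
for nm,mk in(("red",mask(im,(0,150,70),(6,255,255))|mask(im,(172,150,70),(180,255,255))),("grn",mask(im,(50,100,50),(85,255,255))),("blk",mask(im,(0,0,0),(180,255,45)))):
    for c,s in blobs(mk,60):
        if c[1]<240: print(nm,c,s,[onz("wrist",c,z,m)[:2].round(1).tolist() for z in(28,34)])
for nm,px,z in(("red hole",(165,108),28),("green hole",(429,90),28),("loupe top",(304,94),34),("yel",(260,333),17),("grn mark",(272,260),17)): print(nm,onz("wrist",px,z,m)[:2].round(1))
E
```

```text
red [167.4 106.9] [ 139   80   58   56 2162] [[504.0, 441.5], [505.0, 440.3]]
grn [422.97  88.77] [ 389   60   67   59 2588] [[615.8, 275.9], [614.4, 278.3]]
blk [296.44  94.22] [278  74  42  42 960] [[563.1, 358.7], [562.9, 359.3]]
blk [428.18  89.47] [419  80  19  20 292] [[617.4, 272.1], [616.0, 274.6]]
blk [164.35 107.85] [156  99  18  19 265] [[502.2, 443.2], [503.2, 442.1]]
blk [117.3  193.86] [109 186  17  16 211] [[418.3, 446.5], [421.1, 445.3]]
blk [445.04 206.84] [419 186  78  34 151] [[548.0, 199.5], [548.1, 203.5]]
blk [477.66 203.73] [444 192  66  23  74] [[564.2, 177.2], [563.9, 181.8]]
red hole [502.3 442.7]
green hole [617.4 271.3]
loupe top [565.9 354.4]
yel [350.7 266.9]
grn mark [425.9 298. ]
```

```bash
python3 - <<'E'
from h import *
o=r.get_obs();R=o["orientation"];t=o["tcp_pos"]
for b in(0,-6,-13,-18.7,-31):
  for x in(11,-11): print(b,x,[proj("wrist",t+R@np.array([x,y,b])).round(0).tolist() for y in(-42.5,42.5,-57,57)])
go((502,442.5,70,30),(502,442.5,2,30))
E
```

```text
0 11 [[159.0, 227.0], [349.0, 227.0], [127.0, 227.0], [382.0, 227.0]]
0 -11 [[163.0, 271.0], [346.0, 271.0], [132.0, 271.0], [377.0, 271.0]]
-6 11 [[156.0, 233.0], [353.0, 233.0], [122.0, 233.0], [387.0, 233.0]]
-6 -11 [[160.0, 278.0], [349.0, 278.0], [127.0, 278.0], [382.0, 278.0]]
-13 11 [[151.0, 240.0], [358.0, 240.0], [116.0, 240.0], [393.0, 240.0]]
-13 -11 [[155.0, 287.0], [353.0, 287.0], [122.0, 287.0], [387.0, 287.0]]
-18.7 11 [[147.0, 246.0], [362.0, 246.0], [110.0, 246.0], [399.0, 246.0]]
-18.7 -11 [[152.0, 294.0], [357.0, 294.0], [116.0, 294.0], [392.0, 295.0]]
-31 11 [[137.0, 261.0], [372.0, 261.0], [97.0, 261.0], [412.0, 261.0]]
-31 -11 [[142.0, 313.0], [367.0, 313.0], [104.0, 313.0], [405.0, 313.0]]
(502, 442.5, 70, 30) xyz [0.0553, -0.0704, 0.0933] rot [0.0006, 0.0006, 0.0014]
(502, 442.5, 2, 30) xyz [0.0553, -0.0704, 0.1613] rot [0.0006, 0.0006, 0.0014]
```

Request:
step_arm(plan=[{"claw": 1,"xyz": [0.055,-0.07,0.02],"rotation": [0,0,0]},{"claw": 1,"xyz": [0.055,-0.07,0.05],"rotation": [0,0,0]},{"claw": 1,"xyz": [0.055,-0.07,0.11],"rotation": [0,0,0]},{"claw": 1,"xyz": [0.055,-0.07,0.163],"rotation": [0,0,0]},{"claw": 1,"xyz": [0.055,-0.07,0.163],"rotation": [0,0,0]},{"claw": 0.0,"xyz": [0.055,-0.07,0.163],"rotation": [0,0,0]},{"claw": -0.2,"xyz": [0.055,-0.07,0.163],"rotation": [0,0,0]},{"claw": -0.4,"xyz": [0.055,-0.07,0.163],"rotation": [0,0,0]}])

```text
time: 3.4
tcp_pos: [502.9, 443.8, 3.3]
orientation: [[0.865, 0.501, 0.002], [0.501, -0.865, 0.002], [0.003, -0.0, -1.0]]
ft_force: [-1.4, -4.4, 15.4]
grip_width: 42.1
finger_force: 58.9
```

Request:
step_arm(plan=[{"claw": -0.6,"xyz": [0,0,0],"rotation": [0,0,0]},{"claw": -0.8,"xyz": [0,0,0],"rotation": [0,0,0]},{"claw": -0.8,"xyz": [0,0,0],"rotation": [0,0,0]}])

```text
time: 3.78
tcp_pos: [502.9, 443.8, 3.3]
orientation: [[0.865, 0.501, 0.003], [0.501, -0.865, 0.002], [0.003, -0.0, -1.0]]
ft_force: [-2.2, -4.1, 15.8]
grip_width: 42.4
finger_force: 58.9
```

```bash
python3 - <<'E'
from h import *
go((460,300,190,8.3),(430,0,200,8.3))
E
```

```text
(460, 300, 190, 8.3) xyz [-0.1087, 0.1028, -0.1871] rot [-0.0009, -0.003, 0.3804]
(430, 0, 200, 8.3) xyz [-0.285, 0.3473, -0.1977] rot [-0.0009, -0.003, 0.3804]
```

Request:
step_arm(plan=[{"claw": -0.8,"xyz": [0,0,-0.05],"rotation": [0,0,0]},{"claw": -0.8,"xyz": [-0.02,0.02,-0.11],"rotation": [0,0,0.1]},{"claw": -0.8,"xyz": [-0.06,0.06,-0.16],"rotation": [0,0,0.2]},{"claw": -0.8,"xyz": [-0.109,0.103,-0.187],"rotation": [0,0,0.3]},{"claw": -0.8,"xyz": [-0.285,0.347,-0.198],"rotation": [0,0,0.38]},{"claw": -0.8,"xyz": [-0.285,0.347,-0.198],"rotation": [0,0,0.38]},{"claw": -0.8,"xyz": [-0.285,0.347,-0.198],"rotation": [0,0,0.38]},{"claw": -0.8,"xyz": [-0.285,0.347,-0.198],"rotation": [0,0,0.38]}])

```text
time: 4.78
tcp_pos: [437.4, 69.9, 195.1]
orientation: [[0.989, 0.145, 0.002], [0.145, -0.989, 0.0], [0.002, 0.0, -1.0]]
ft_force: [1.1, -0.3, -0.6]
grip_width: 42.0
finger_force: 61.1
```

Request:
step_arm(plan=[{"claw": -0.8,"xyz": [-0.06,0.085,0],"rotation": [0,0,0]},{"claw": -0.8,"xyz": [-0.06,0.085,0],"rotation": [0,0,0]},{"claw": -0.8,"xyz": [-0.06,0.085,0],"rotation": [0,0,0]},{"claw": -0.8,"xyz": [-0.06,0.085,0],"rotation": [0,0,0]}])

```text
time: 5.28
tcp_pos: [391.2, -20.8, 194.6]
orientation: [[0.989, 0.145, 0.002], [0.145, -0.989, 0.0], [0.002, 0.0, -1.0]]
ft_force: [0.7, -0.1, -1.2]
grip_width: 42.1
finger_force: 61.1
```

```bash
python3 - <<'E'
from h import *
o=r.get_obs();print(o["time"],o["qpos"].round(1),o["tcp_pos"],o["grip_width"])
m=r.camera_model("wrist"); im=shot("wrist","w2.png"); np.save("m2.npy",m,allow_pickle=True)
for nm,mk in(("red",mask(im,(0,150,70),(6,255,255))|mask(im,(172,150,70),(180,255,255))),("yel",mask(im,(22,120,100),(35,255,255)))):
    for c,s in blobs(mk,60): print(nm,c,s,onz("wrist",c,6,m)[:2].round(1))
E
```

```text
5.275 [  7.5  12.4 -15.  126.2   4.8  41.8 -92.5] [391.1867667  -20.7565439  194.58246423] 42.07166563054483
red [239.26  15.11] [ 219    0   42   35 1229] [520.1  11.5]
red [253.97 269.2 ] [ 199  206  111  123 8505] [276.4 -37.3]
yel [240.06  92.43] [ 220   72   41   42 1370] [455.6   2.1]
yel [252.27 221.76] [241 220  26   6  78] [330.2 -27.6]
```

View pics/w2.png

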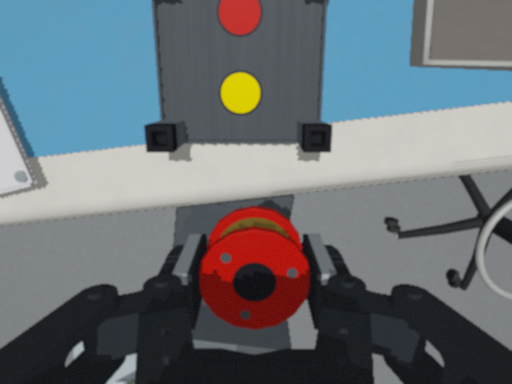

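```bash
python3 - <<'E'
from h import *
go((525,11.7,110,8.3),(525,11.7,30,8.3),(525,11.7,10,8.3))
E
```

```text
(525, 11.7, 110, 8.3) xyz [0.1369, -0.0122, 0.0846] rot [0.0, -0.0016, 0.0017]
(525, 11.7, 30, 8.3) xyz [0.1368, -0.0122, 0.1646] rot [0.0, -0.0016, 0.0017]
(525, 11.7, 10, 8.3) xyz [0.1367, -0.0122, 0.1846] rot [0.0, -0.0016, 0.0017]
```

Request:
step_arm(plan=[{"claw": -0.8,"xyz": [0.06,-0.006,0.02],"rotation": [0,-0.0016,0.0017]},{"claw": -0.8,"xyz": [0.115,-0.012,0.05],"rotation": [0,-0.0016,0.0017]},{"claw": -0.8,"xyz": [0.137,-0.012,0.085],"rotation": [0,-0.0016,0.0017]},{"claw": -0.8,"xyz": [0.137,-0.012,0.125],"rotation": [0,-0.0016,0.0017]},{"claw": -0.8,"xyz": [0.137,-0.012,0.165],"rotation": [0,-0.0016,0.0017]},{"claw": -0.8,"xyz": [0.137,-0.012,0.178],"rotation": [0,-0.0016,0.0017]},{"claw": -0.8,"xyz": [0.137,-0.012,0.1845],"rotation": [0,-0.0016,0.0017]},{"claw": -0.8,"xyz": [0.137,-0.012,0.1845],"rotation": [0,-0.0016,0.0017]}])

```text
time: 6.32
tcp_pos: [525.1, 11.1, 10.2]
orientation: [[0.99, 0.144, -0.0], [0.144, -0.99, -0.0], [-0.0, -0.0, -1.0]]
ft_force: [0.1, -0.3, 0.1]
grip_width: 42.0
finger_force: 61.3
```

Request:
step_arm(plan=[{"claw": -0.8,"xyz": [0,0,0.0008],"rotation": [0,0,0]},{"claw": 0.1,"xyz": [0,0,0.0008],"rotation": [0,0,0]},{"claw": 0.3,"xyz": [0,0,0.0008],"rotation": [0,0,0]},{"claw": 0.4,"xyz": [0,0,0],"rotation": [0,0,0]},{"claw": 0.4,"xyz": [0,0,-0.04],"rotation": [0,0,0]},{"claw": 0.4,"xyz": [0,0,-0.1],"rotation": [0,0,0]},{"claw": 1,"xyz": [0,0,-0.15],"rotation": [0,0,0]},{"claw": 1,"xyz": [0,0,-0.15],"rotation": [0,0,0]}])

```text
time: 7.32
tcp_pos: [526.4, 10.8, 162.8]
orientation: [[0.99, 0.143, 0.004], [0.143, -0.99, 0.0], [0.004, 0.001, -1.0]]
ft_force: [0.4, 0.1, -0.5]
grip_width: 85.8
finger_force: 0.0
```

```bash
python3 - <<'E'
from h import *
im=shot("top","t2.png")
for nm,mk in(("red",mask(im,(0,150,70),(6,255,255))|mask(im,(172,150,70),(180,255,255))),("yel",mask(im,(22,120,100),(35,255,255)))):
    for c,s in blobs(mk,60): 
        if c[1]>150:print(nm,c,s,onz("top",c,34 if nm=="red" else 6)[:2].round(1))
go((563,330,150,20))
E
```

```text
red [356.44 205.77] [345 195  23  21 331] [521.7  13. ]
yel [359.27 238.28] [351 230  17  17 215] [458.4   2.2]
yel [228.36 288.63] [220 280  18  18 259] [352.9 269.3]
(563, 330, 150, 20) xyz [0.083, -0.3107, 0.0107] rot [0.0005, -0.0013, -0.2053]
```

Request:
step_arm(plan=[{"claw": 1,"xyz": [0.01,-0.05,0],"rotation": [0,0,-0.1]},{"claw": 1,"xyz": [0.02,-0.31,0.01],"rotation": [0,0,-0.2]},{"claw": 1,"xyz": [0.02,-0.31,0.01],"rotation": [0,0,-0.2]},{"claw": 1,"xyz": [0.02,-0.31,0.01],"rotation": [0,0,-0.2]},{"claw": 1,"xyz": [0.02,-0.31,0.01],"rotation": [0,0,-0.2]},{"claw": 1,"xyz": [0.02,-0.31,0.01],"rotation": [0,0,-0.2]},{"claw": 1,"xyz": [0.02,-0.31,0.01],"rotation": [0,0,-0.2]},{"claw": 1,"xyz": [0.02,-0.31,0.01],"rotation": [0,0,-0.2]}])

```text
time: 8.38
tcp_pos: [500.3, 318.5, 148.7]
orientation: [[0.942, 0.336, -0.002], [0.336, -0.942, -0.002], [-0.003, 0.001, -1.0]]
ft_force: [0.1, -0.4, -0.1]
grip_width: 85.3
finger_force: 0.0
```

```bash
python3 - <<'E'
from h import *
o=r.get_obs();print(o["time"],o["qpos"].round(1),o["tcp_pos"],o["joint_velocities"].round(1))
m=r.camera_model("wrist"); im=shot("wrist","w3.png")
for nm,mk in(("blk",mask(im,(0,0,0),(180,255,60))),("grn",mask(im,(50,100,50),(85,255,255)))):
    for c,s in blobs(mk,60): 
        if c[1]<230:print(nm,c,s,onz("wrist",c,17,m)[:2].round(1),onz("wrist",c,28,m)[:2].round(1))
x,y=proj("wrist",(563,355,17)).astype(int);print(x,y)
v=im[max(0,y-50):y+50,max(0,x-65):x+65];print(max(0,y-50),max(0,x-65))
cv2.imwrite("pics/w3c.png",cv2.cvtColor(cv2.resize(v,None,fx=4,fy=4),cv2.COLOR_RGB2BGR))
E
```

```text
8.375 [ -25.7   33.5  -17.9  100.1   13.1   48.6 -119.9] [500.31174719 318.53710006 148.65118559] [ 0.5 -0.4 -0.1 -0.1 -0.2  0.1  0. ]
blk [369.14  52.83] [359  42  21  23 385] [619.  270.1] [617. 273.]
blk [237.47  85.04] [ 216   62   44   47 1593] [564.4 355. ] [564.5 354.5]
blk [437.9  167.58] [394 134 104  59 396] [558.2 180.2] [558.6 186.7]
blk [ 72.8  221.39] [ 64 213  19  18 253] [411.5 451.5] [417.8 447.1]
grn [364.99  53.39] [ 332   20   68   66 2996] [617.6 272.9] [615.6 275.7]
236 87
37 171
```

View pics/w3c.png

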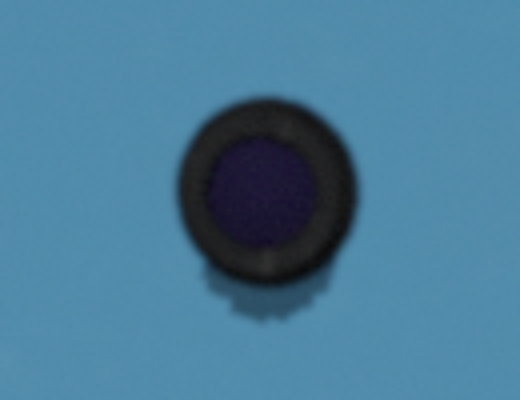

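The loupe's rim is round and upright, centred at crop (268,190). That puts it at about (564, 355) mm, which agrees with the top view.

```bash
python3 - <<'E'
from h import *
go((564.3,355,70,20),(564.3,355,5,20))
E
```

```text
(564.3, 355, 70, 20) xyz [0.0726, -0.0129, 0.0787] rot [0.0005, 0.0021, -0.007]
(564.3, 355, 5, 20) xyz [0.0727, -0.0129, 0.1437] rot [0.0005, 0.0021, -0.007]
```

Request:
step_arm(plan=[{"claw": 1,"xyz": [0.05,-0.01,0.01],"rotation": [0,0.002,0]},{"claw": 1,"xyz": [0.0726,-0.013,0.05],"rotation": [0,0.002,0]},{"claw": 1,"xyz": [0.0726,-0.013,0.1],"rotation": [0,0.002,0]},{"claw": 1,"xyz": [0.0726,-0.013,0.143],"rotation": [0,0.002,0]},{"claw": 1,"xyz": [0.0726,-0.013,0.143],"rotation": [0,0.002,0]},{"claw": 0.0,"xyz": [0.0726,-0.013,0.143],"rotation": [0,0.002,0]},{"claw": -0.3,"xyz": [0.0726,-0.013,0.143],"rotation": [0,0.002,0]},{"claw": -0.6,"xyz": [0.0726,-0.013,0.143],"rotation": [0,0.002,0]}])

```text
time: 9.43
tcp_pos: [564.3, 357.4, 7.6]
orientation: [[0.941, 0.337, 0.002], [0.337, -0.941, 0.001], [0.002, -0.001, -1.0]]
ft_force: [-1.2, -1.3, 36.0]
grip_width: 32.1
finger_force: 38.6
```

Request:
step_arm(plan=[{"claw": -0.9,"xyz": [0,0,0],"rotation": [0,0,0]},{"claw": -0.9,"xyz": [0,0,0],"rotation": [0,0,0]}])

```text
time: 9.68
tcp_pos: [564.5, 357.4, 8.1]
orientation: [[0.941, 0.337, 0.002], [0.337, -0.941, 0.001], [0.003, -0.0, -1.0]]
ft_force: [-3.4, -4.0, 17.4]
grip_width: 31.2
finger_force: 58.7
```

```bash
python3 - <<'E'
from h import *
print(r.get_obs()["tcp_pos"])
go((520,250,140,8.3),(458.5,2,140,8.3))
E
```

```text
[564.45943147 357.40900553   8.05195711]
(520, 250, 140, 8.3) xyz [-0.0777, 0.0861, -0.1322] rot [-0.0007, -0.0025, 0.1989]
(458.5, 2, 140, 8.3) xyz [-0.2192, 0.2988, -0.1326] rot [-0.0007, -0.0025, 0.1989]
```

Request:
step_arm(plan=[{"claw": -0.9,"xyz": [0,0,-0.01],"rotation": [0,0,0]},{"claw": -0.9,"xyz": [0,0,-0.05],"rotation": [0,0,0]},{"claw": -0.9,"xyz": [-0.02,0.03,-0.1],"rotation": [0,0,0.1]},{"claw": -0.9,"xyz": [-0.06,0.07,-0.135],"rotation": [0,0,0.2]},{"claw": -0.9,"xyz": [-0.219,0.299,-0.135],"rotation": [0,0,0.2]},{"claw": -0.9,"xyz": [-0.219,0.299,-0.135],"rotation": [0,0,0.2]},{"claw": -0.9,"xyz": [-0.219,0.299,-0.135],"rotation": [0,0,0.2]},{"claw": -0.9,"xyz": [-0.219,0.299,-0.135],"rotation": [0,0,0.2]}])

```text
time: 10.68
tcp_pos: [466.2, 31.0, 141.5]
orientation: [[0.99, 0.144, 0.002], [0.144, -0.99, 0.0], [0.002, -0.0, -1.0]]
ft_force: [1.6, -0.5, -0.0]
grip_width: 31.2
finger_force: 59.3
```

```bash
python3 - <<'E'
from h import *
o=r.get_obs();print(o["tcp_pos"],o["grip_width"],o["finger_force"])
im=shot("wrist","w4.png")
go((458.5,2,100,8.3),(458.5,2,40,8.3),(458.5,2,14,8.3))
E
```

```text
[466.20100579  31.00841345 141.52273416] 31.200315963147172 59.27093867768008
(458.5, 2, 100, 8.3) xyz [-0.0078, 0.0197, 0.0413] rot [0.0034, 0.0016, -0.008]
(458.5, 2, 40, 8.3) xyz [-0.0077, 0.0195, 0.1013] rot [0.0034, 0.0016, -0.008]
(458.5, 2, 14, 8.3) xyz [-0.0077, 0.0194, 0.1273] rot [0.0034, 0.0016, -0.008]
```

View pics/w4.png

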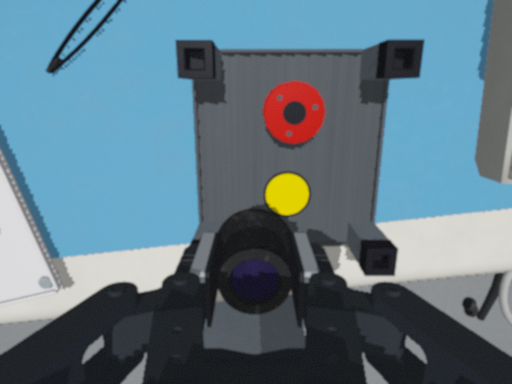

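The loupe is held upright at (255,275). The red spool stands in the tray around (294,113), and the yellow mark at (288,195) is free.

Request:
step_arm(plan=[{"claw": -0.9,"xyz": [-0.008,0.0196,0],"rotation": [0.001,0.0016,-0.003]},{"claw": -0.9,"xyz": [-0.008,0.0196,0],"rotation": [0.001,0.0016,-0.003]},{"claw": -0.9,"xyz": [-0.0078,0.0196,0.041],"rotation": [0.001,0.0016,-0.003]},{"claw": -0.9,"xyz": [-0.0078,0.0196,0.08],"rotation": [0.001,0.0016,-0.003]},{"claw": -0.9,"xyz": [-0.0078,0.0196,0.11],"rotation": [0.001,0.0016,-0.003]},{"claw": -0.9,"xyz": [-0.0078,0.0196,0.122],"rotation": [0.001,0.0016,-0.003]},{"claw": -0.9,"xyz": [-0.0078,0.0196,0.122],"rotation": [0.001,0.0016,-0.003]}])

```text
time: 11.6
tcp_pos: [461.9, 13.0, 18.7]
orientation: [[0.989, 0.147, 0.001], [0.147, -0.989, 0.002], [0.001, -0.002, -1.0]]
ft_force: [0.6, 0.5, -0.3]
grip_width: 30.9
finger_force: 59.3
```

```bash
python3 - <<'E'
from h import *
o=r.get_obs();print(o["tcp_pos"],o["joint_velocities"].round(1))
go((458,2.2,18,8.3),(458,2.2,14,8.3))
E
```

```text
[461.91184928  12.96703357  18.68036226] [ 0.9 -1.9 -0.4 -0.1 -0.2  0.9  0.4]
(458, 2.2, 18, 8.3) xyz [-0.0055, 0.0101, 0.0007] rot [-0.0015, -0.0015, 0.0031]
(458, 2.2, 14, 8.3) xyz [-0.0055, 0.0101, 0.0047] rot [-0.0015, -0.0015, 0.0031]
```

Request:
step_arm(plan=[{"claw": -0.9,"xyz": [-0.0055,0.01,0],"rotation": [-0.001,-0.0015,0.003]},{"claw": -0.9,"xyz": [-0.0055,0.01,0],"rotation": [-0.001,-0.0015,0.003]},{"claw": -0.9,"xyz": [-0.0055,0.01,0.004],"rotation": [-0.001,-0.0015,0.003]},{"claw": -0.9,"xyz": [-0.0055,0.01,0.004],"rotation": [-0.001,-0.0015,0.003]}])

```text
time: 12.1
tcp_pos: [457.9, 1.7, 14.6]
orientation: [[0.99, 0.144, 0.0], [0.144, -0.99, 0.001], [0.0, -0.0, -1.0]]
ft_force: [0.4, -0.6, -0.2]
grip_width: 31.1
finger_force: 59.3
```

Request:
step_arm(plan=[{"claw": -0.3,"xyz": [0,0,0],"rotation": [0,0,0]},{"claw": 0.1,"xyz": [0,0,0],"rotation": [0,0,0]},{"claw": 0.3,"xyz": [0,0,0],"rotation": [0,0,0]},{"claw": 0.4,"xyz": [0,0,0],"rotation": [0,0,0]},{"claw": 0.4,"xyz": [0,0,-0.05],"rotation": [0,0,0]},{"claw": 0.4,"xyz": [0,0,-0.11],"rotation": [0,0,0]},{"claw": 0.4,"xyz": [0,0,-0.17],"rotation": [0,0,0]},{"claw": 0.4,"xyz": [0,0,-0.19],"rotation": [0,0,0]}])

```text
time: 13.1
tcp_pos: [458.8, 1.5, 208.0]
orientation: [[0.99, 0.143, 0.005], [0.143, -0.99, 0.0], [0.005, 0.0, -1.0]]
ft_force: [-1.1, -0.5, -0.8]
grip_width: 59.9
finger_force: 0.0
```

```bash
python3 - <<'E'
from h import *
print(r.get_obs()["qpos"].round(0))
go((400,190,200,112.5))
E
```

```text
[  7.  17. -18. 117.   7.  47. -97.]
(400, 190, 200, 112.5) xyz [-0.0312, -0.195, 0.0078] rot [0.0047, -0.0033, -1.8197]
```

Request:
step_arm(plan=[{"claw": 0.4,"xyz": [-0.02,-0.04,0],"rotation": [0,0,-0.18]},{"claw": 0.4,"xyz": [-0.031,-0.195,0.008],"rotation": [0.004,-0.003,-1.82]},{"claw": 0.4,"xyz": [-0.031,-0.195,0.008],"rotation": [0.004,-0.003,-1.82]},{"claw": 0.4,"xyz": [-0.031,-0.195,0.008],"rotation": [0.004,-0.003,-1.82]},{"claw": 0.4,"xyz": [-0.031,-0.195,0.008],"rotation": [0.004,-0.003,-1.82]},{"claw": 0.4,"xyz": [-0.031,-0.195,0.008],"rotation": [0.004,-0.003,-1.82]},{"claw": 0.4,"xyz": [-0.031,-0.195,0.008],"rotation": [0.004,-0.003,-1.82]},{"claw": 0.4,"xyz": [-0.031,-0.195,0.008],"rotation": [0.004,-0.003,-1.82]}])

```text
time: 14.1
tcp_pos: [399.1, 189.9, 196.7]
orientation: [[-0.072, 0.997, -0.003], [0.997, 0.072, 0.0], [0.001, -0.003, -1.0]]
ft_force: [-0.0, 1.3, 0.2]
grip_width: 59.7
finger_force: 0.0
```

```bash
python3 - <<'E'
from h import *
print(r.get_obs()["qpos"].round(0))
go((400,190,200,112.5))
E
```

```text
[  1.  20. -42. 118.  18.  48. -47.]
(400, 190, 200, 112.5) xyz [0.0, 0.0009, -0.0033] rot [-0.0031, -0.0012, -0.3208]
```

Request:
step_arm(plan=[{"claw": 0.4,"xyz": [0,0,-0.003],"rotation": [0,0,-0.18]},{"claw": 0.4,"xyz": [0,0,-0.003],"rotation": [-0.003,-0.001,-0.321]},{"claw": 0.4,"xyz": [0,0,-0.003],"rotation": [-0.003,-0.001,-0.321]},{"claw": 0.4,"xyz": [0,0,-0.003],"rotation": [-0.003,-0.001,-0.321]}])

```text
time: 14.6
tcp_pos: [399.1, 189.9, 199.7]
orientation: [[-0.374, 0.927, -0.0], [0.927, 0.374, 0.0], [0.0, -0.0, -1.0]]
ft_force: [-1.0, 1.0, 0.2]
grip_width: 59.7
finger_force: 0.0
```

```bash
python3 - <<'E'
from h import *
o=r.get_obs();print(o["qpos"].round(0),o["tcp_pos"],o["joint_velocities"].round(1))
m=r.camera_model("wrist"); im=shot("wrist","w5.png")
for nm,mk,z in(("blu",mask(im,(108,170,40),(125,255,255)),59),("grn",mask(im,(50,100,50),(85,255,255)),17),("yel",mask(im,(22,120,80),(35,255,255)),17)):
    for c,s in blobs(mk,60): print(nm,c,s,onz("wrist",c,z,m)[:2].round(1))
E
```

```text
[  4.  21. -46. 118.  20.  49. -31.] [399.12232131 189.93599722 199.67620627] [-0.2 -0.1  0.1  0.   0.1  0.1  0.5]
blu [281.57  12.66] [279   0   8  28  76] [371.3 313.7]
blu [281.57  59.06] [281  34   4  57  94] [384.1 283.8]
grn [327.85  63.47] [ 308   42   41   44 1422] [425.5 300. ]
grn [491.25 169.73] [ 464  146   48   48 1337] [613.9 271.4]
yel [237.67  64.4 ] [ 217   43   42   44 1448] [351.3 269.2]
```

View pics/w5.png

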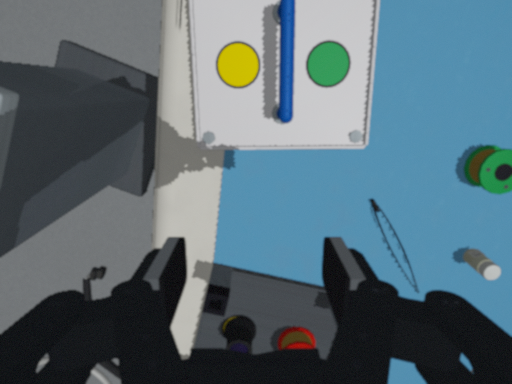

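The white tray is fully in view: yellow mark (238,64), green mark (328,63), handle at x≈287. Its centre is about (389,284.5) with yaw 22.5°, which agrees with the top view.

```bash
python3 - <<'E'
from h import *
go((389.3,284.5,120,112.5),(389.3,284.5,37,112.5))
E
```

```text
(389.3, 284.5, 120, 112.5) xyz [0.0913, 0.0263, 0.0797] rot [0.0, -0.0002, -0.0088]
(389.3, 284.5, 37, 112.5) xyz [0.0913, 0.0263, 0.1627] rot [0.0, -0.0002, -0.0088]
```

Request:
step_arm(plan=[{"claw": 0.4,"xyz": [0.045,0.013,0.03],"rotation": [0,0,-0.0088]},{"claw": 0.4,"xyz": [0.0913,0.0263,0.06],"rotation": [0,0,-0.0088]},{"claw": 0.4,"xyz": [0.0913,0.0263,0.08],"rotation": [0,0,-0.0088]},{"claw": 0.4,"xyz": [0.0913,0.0263,0.12],"rotation": [0,0,-0.0088]},{"claw": 0.4,"xyz": [0.0913,0.0263,0.1627],"rotation": [0,0,-0.0088]},{"claw": 0.4,"xyz": [0.0913,0.0263,0.1627],"rotation": [0,0,-0.0088]},{"claw": 0,"xyz": [0.0913,0.0263,0.1627],"rotation": [0,0,-0.0088]},{"claw": -0.3,"xyz": [0.0913,0.0263,0.1627],"rotation": [0,0,-0.0088]}])

```text
time: 15.65
tcp_pos: [389.8, 285.0, 38.5]
orientation: [[-0.385, 0.923, 0.002], [0.923, 0.385, 0.001], [0.001, 0.002, -1.0]]
ft_force: [0.9, 0.2, 0.6]
grip_width: 29.9
finger_force: 0.0
```

Request:
step_arm(plan=[{"claw": -0.6,"xyz": [0,0,0],"rotation": [0,0,0]},{"claw": -0.8,"xyz": [0,0,0],"rotation": [0,0,0]},{"claw": -1,"xyz": [0,0,0],"rotation": [0,0,0]},{"claw": -1,"xyz": [0,0,0],"rotation": [0,0,0]},{"claw": -1,"xyz": [0,0,0],"rotation": [0,0,0]}])

```text
time: 16.27
tcp_pos: [389.6, 284.7, 37.8]
orientation: [[-0.385, 0.923, 0.001], [0.923, 0.385, 0.001], [0.0, 0.001, -1.0]]
ft_force: [-0.0, -1.5, 11.2]
grip_width: 9.9
finger_force: 58.5
```

```bash
python3 - <<'E'
from h import *
o=r.get_obs();print(o["tcp_pos"],np.degrees(np.arctan2(*o["orientation"][[1,0],0])))
go((430,230,200,98.3),(489.5,9,200,98.3))
E
```

```text
[389.59609837 284.70066514  37.81992544] 112.63820572522572
(430, 230, 200, 98.3) xyz [-0.066, 0.0165, -0.1622] rot [0.0014, -0.0004, 0.2502]
(489.5, 9, 200, 98.3) xyz [-0.2929, -0.0137, -0.1623] rot [0.0014, -0.0004, 0.2502]
```

Request:
step_arm(plan=[{"claw": -1,"xyz": [0,0,-0.02],"rotation": [0,0,0]},{"claw": -1,"xyz": [0,0,-0.07],"rotation": [0,0,0]},{"claw": -1,"xyz": [0,0,-0.12],"rotation": [0,0,0.05]},{"claw": -1,"xyz": [-0.03,0.01,-0.162],"rotation": [0,0,0.12]},{"claw": -1,"xyz": [-0.075,0.015,-0.162],"rotation": [0,0,0.18]},{"claw": -1,"xyz": [-0.12,0.01,-0.162],"rotation": [0,0,0.25]},{"claw": -1,"xyz": [-0.16,0.005,-0.162],"rotation": [0,0,0.25]},{"claw": -1,"xyz": [-0.17,0.005,-0.162],"rotation": [0,0,0.25]}])

```text
time: 17.27
tcp_pos: [459.5, 126.9, 199.0]
orientation: [[-0.142, 0.99, -0.0], [0.99, 0.142, -0.001], [-0.001, -0.0, -1.0]]
ft_force: [-0.5, 1.1, -3.0]
grip_width: 9.5
finger_force: 59.2
```

```bash
python3 - <<'E'
from h import *
o=r.get_obs();print(o["tcp_pos"],o["qpos"].round(0))
im=shot("top"); 
cv2.imwrite("pics/t3.png",cv2.cvtColor(cv2.resize(im[90:360,150:450],None,fx=2,fy=2,interpolation=cv2.INTER_CUBIC),cv2.COLOR_RGB2BGR)); cv2.imwrite("pics/t3full.png",cv2.cvtColor(im,cv2.COLOR_RGB2BGR))
w=cv2.imread("pics/w2.png"); a=cv2.resize(w[105:165,130:350],None,fx=3.5,fy=3.5,interpolation=cv2.INTER_CUBIC)
w4=cv2.imread("pics/w4.png"); b=cv2.resize(w4[25:275,160:440],None,fx=1.4,fy=1.4); 
c=np.zeros((a.shape[0]+b.shape[0],max(a.shape[1],b.shape[1]),3),np.uint8);c[:a.shape[0],:a.shape[1]]=a;c[a.shape[0]:,:b.shape[1]]=b
cv2.imwrite("pics/sock.png",np.clip(c*2.0,0,255).astype(np.uint8))
go((489.5,9,200,98.3))
E
```

```text
[459.48844023 126.87339039 199.00410033] [ 10.  23. -41. 114.  20.  50. -34.]
(489.5, 9, 200, 98.3) xyz [-0.1212, 0.0126, -0.0009] rot [-0.0002, 0.0005, -0.0023]
```

View pics/t3.png

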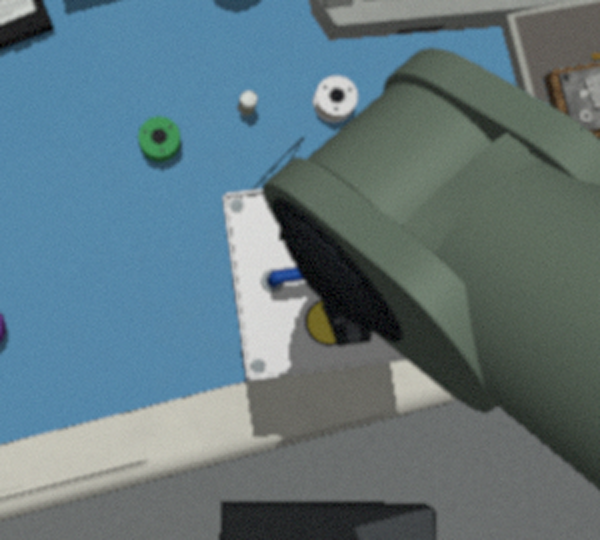

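View pics/sock.png

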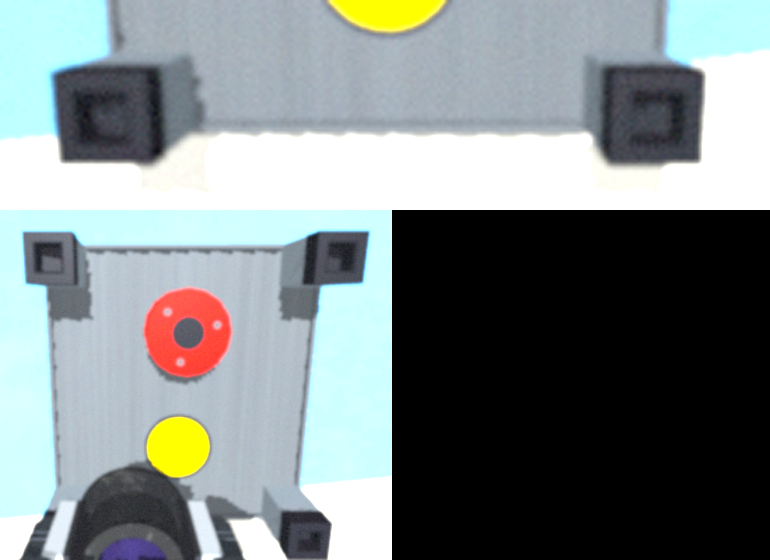

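```bash
python3 - <<'E'
from h import *
m=np.load("m2.npy",allow_pickle=True).item()
A=onz("wrist",(161.3,137.7),60,m);B=onz("wrist",(316.6,137.7),60,m)
print("rear sockets",A,B,np.linalg.norm(A-B)); u=(A-B)[:2];u/=np.linalg.norm(u);xh=np.array([u[1],-u[0]])
print("yaw",np.degrees(np.arctan2(xh[1],xh[0])),"centre",(A+B)[:2]/2+69*xh)
Y=onz("wrist",(240.06,92.43),6,m)[:2];print("centre from yellow",Y+34*xh)
im=cv2.cvtColor(cv2.imread("pics/t3full.png"),cv2.COLOR_BGR2RGB)
g=cv2.cvtColor(im,cv2.COLOR_RGB2GRAY)
for p in((268.5,192.5),(279,273)):
    x,y=map(int,p);w=g[y-7:y+8,x-7:x+8].astype(float);wt=np.clip(215-w,0,None);print(w.astype(int)[::2,::2].tolist())
for z in(179,184):
    P=onz("top",(268.5,192.5),z)[:2];Q=onz("top",(279,273),z)[:2];d=P-Q;xx=d/np.linalg.norm(d);yy=np.array([-xx[1],xx[0]])
    print(z,P,Q,np.linalg.norm(d),np.degrees(np.arctan2(d[1],d[0])),"centre",(P+Q)/2-64*yy)
E
```

```text
rear sockets [412.50456512  58.07732555  60.        ] [430.68317854 -65.58401048  60.        ] 124.99035168985607
yaw 8.362767161939338 centre [489.86019856   6.28202674]
centre from yellow [489.27639638   7.04828682]
[[122, 131, 141, 142, 151, 170, 172, 165], [138, 169, 173, 173, 169, 174, 163, 132], [155, 177, 186, 176, 176, 196, 213, 212], [135, 191, 183, 158, 154, 186, 217, 217], [136, 196, 175, 152, 146, 184, 217, 218], [137, 202, 201, 164, 164, 204, 220, 216], [128, 183, 213, 213, 216, 218, 216, 216], [122, 177, 203, 219, 219, 218, 217, 217]]
[[182, 203, 215, 212, 212, 216, 214, 214], [174, 205, 212, 209, 208, 209, 212, 211], [170, 211, 188, 162, 167, 198, 210, 210], [148, 193, 146, 143, 140, 170, 213, 211], [129, 191, 156, 141, 141, 180, 213, 211], [121, 196, 200, 179, 181, 204, 199, 200], [113, 166, 200, 196, 198, 195, 177, 167], [99, 115, 130, 119, 116, 110, 105, 101]]
179 [519.55767003 198.74059245] [382.74082676 179.87873767] 138.11089083413964 7.849436300386054 centre [459.88975176 125.9093212 ]
184 [518.65379028 198.98465293] [382.66403877 180.23682275] 137.27597624426866 7.8494363003860315 centre [459.39941789 126.21039398]
```

```bash
python3 - <<'E'
from h import *
go((489.7,7.1,199,98.35),(489.7,7.1,104,98.35))
E
```

```text
(489.7, 7.1, 199, 98.35) xyz [-0.1231, 0.0126, 0.0001] rot [-0.0002, 0.0005, -0.0032]
(489.7, 7.1, 104, 98.35) xyz [-0.123, 0.0126, 0.0951] rot [-0.0002, 0.0005, -0.0032]
```

Request:
step_arm(plan=[{"claw": -1,"xyz": [-0.04,0.004,0],"rotation": [0,0,-0.003]},{"claw": -1,"xyz": [-0.085,0.009,0],"rotation": [0,0,-0.003]},{"claw": -1,"xyz": [-0.123,0.0126,0],"rotation": [0,0,-0.003]},{"claw": -1,"xyz": [-0.123,0.0126,0],"rotation": [0,0,-0.003]},{"claw": -1,"xyz": [-0.123,0.0126,0.04],"rotation": [0,0,-0.003]},{"claw": -1,"xyz": [-0.123,0.0126,0.08],"rotation": [0,0,-0.003]},{"claw": -1,"xyz": [-0.123,0.0126,0.095],"rotation": [0,0,-0.003]},{"claw": -1,"xyz": [-0.123,0.0126,0.095],"rotation": [0,0,-0.003]}])

```text
time: 18.32
tcp_pos: [489.3, 10.8, 103.9]
orientation: [[-0.149, 0.989, -0.001], [0.989, 0.149, 0.001], [0.001, -0.001, -1.0]]
ft_force: [0.4, -0.4, -2.9]
grip_width: 9.7
finger_force: 59.1
```

```bash
python3 - <<'E'
from h import *
o=r.get_obs();print(o["tcp_pos"],np.degrees(np.arctan2(*o["orientation"][[1,0],0])))
im=shot("side"); 
cv2.imwrite("pics/s3.png",cv2.cvtColor(cv2.resize(im[205:345,190:350],None,fx=4,fy=4,interpolation=cv2.INTER_CUBIC),cv2.COLOR_RGB2BGR))
go((489.7,7.1,104,98.35))
E
```

```text
[489.31837619  10.80545304 103.92143614] 98.59304922332073
(489.7, 7.1, 104, 98.35) xyz [-0.0034, -0.0007, 0.0007] rot [0.0005, -0.0006, 0.0038]
```

View pics/s3.png

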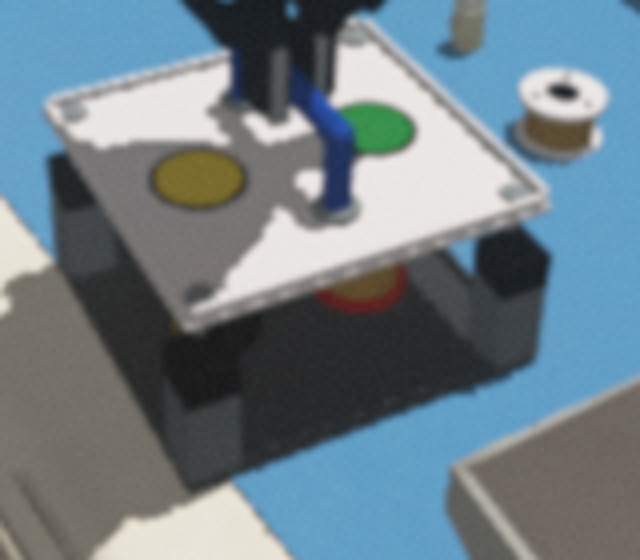

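Request:
step_arm(plan=[{"claw": -1,"xyz": [-0.0034,-0.0007,0],"rotation": [0,0,0.004]},{"claw": -1,"xyz": [-0.0034,-0.0007,0],"rotation": [0,0,0.004]},{"claw": -1,"xyz": [-0.0034,-0.0007,0.003],"rotation": [0,0,0.004]},{"claw": -1,"xyz": [-0.0034,-0.0007,0.006],"rotation": [0,0,0.004]},{"claw": -1,"xyz": [-0.0034,-0.0007,0.0085],"rotation": [0,0,0.004]},{"claw": -1,"xyz": [-0.0034,-0.0007,0.0085],"rotation": [0,0,0.004]}])

```text
time: 19.12
tcp_pos: [489.1, 6.3, 95.2]
orientation: [[-0.144, 0.99, -0.001], [0.99, 0.144, 0.0], [0.0, -0.0, -1.0]]
ft_force: [0.3, -0.1, -3.4]
grip_width: 9.8
finger_force: 59.1
```

Request:
step_arm(plan=[{"claw": -1,"xyz": [0,0,0.002],"rotation": [0,0,0]},{"claw": -1,"xyz": [0,0,0.004],"rotation": [0,0,0]},{"claw": -1,"xyz": [0,0,0.006],"rotation": [0,0,0]},{"claw": -1,"xyz": [0,0,0.006],"rotation": [0,0,0]}])

```text
time: 19.62
tcp_pos: [489.2, 6.3, 89.3]
orientation: [[-0.144, 0.99, -0.0], [0.99, 0.144, 0.0], [0.0, -0.0, -1.0]]
ft_force: [0.4, 0.5, -3.8]
grip_width: 9.5
finger_force: 59.1
```

Request:
step_arm(plan=[{"claw": -1,"xyz": [0,0,0.002],"rotation": [0,0,0]},{"claw": -1,"xyz": [0,0,0.0032],"rotation": [0,0,0]},{"claw": -1,"xyz": [0,0,0.0042],"rotation": [0,0,0]},{"claw": -1,"xyz": [0,0,0.0042],"rotation": [0,0,0]}])

```text
time: 20.12
tcp_pos: [489.3, 6.2, 86.0]
orientation: [[-0.144, 0.99, 0.0], [0.99, 0.144, -0.0], [-0.0, 0.0, -1.0]]
ft_force: [-6.9, -1.5, 20.1]
grip_width: 9.6
finger_force: 61.9
```

Request:
step_arm(plan=[{"claw": -1,"xyz": [0,0,-0.0005],"rotation": [0,0,0]},{"claw": -0.6,"xyz": [0,0,-0.0005],"rotation": [0,0,0]},{"claw": -0.3,"xyz": [0,0,-0.001],"rotation": [0,0,0]},{"claw": -0.1,"xyz": [0,0,-0.001],"rotation": [0,0,0]},{"claw": 0,"xyz": [0,0,-0.02],"rotation": [0,0,0]},{"claw": 0,"xyz": [0,0,-0.07],"rotation": [0,0,0]},{"claw": 0.4,"xyz": [0,0,-0.12],"rotation": [0,0,0]},{"claw": 1,"xyz": [0,0,-0.12],"rotation": [0,0,0]}])

```text
time: 21.12
tcp_pos: [490.8, 6.3, 208.3]
orientation: [[-0.144, 0.99, 0.005], [0.99, 0.144, -0.0], [-0.001, 0.005, -1.0]]
ft_force: [-0.4, -0.8, -1.3]
grip_width: 76.0
finger_force: 0.0
```

```bash
python3 - <<'E'
from h import *
o=r.get_obs();print(o["tcp_pos"],o["qpos"].round(0))
im=shot("side"); 
cv2.imwrite("pics/s4.png",cv2.cvtColor(cv2.resize(im[205:345,190:350],None,fx=4,fy=4,interpolation=cv2.INTER_CUBIC),cv2.COLOR_RGB2BGR))
go((560,240,200,20))
E
```

```text
[490.82087546   6.32888686 208.25914844] [ 23.  23. -40. 112.  19.  51. -18.]
(560, 240, 200, 20) xyz [0.2215, 0.1029, 0.0065] rot [0.0025, -0.0013, 1.3657]
```

View pics/s4.png

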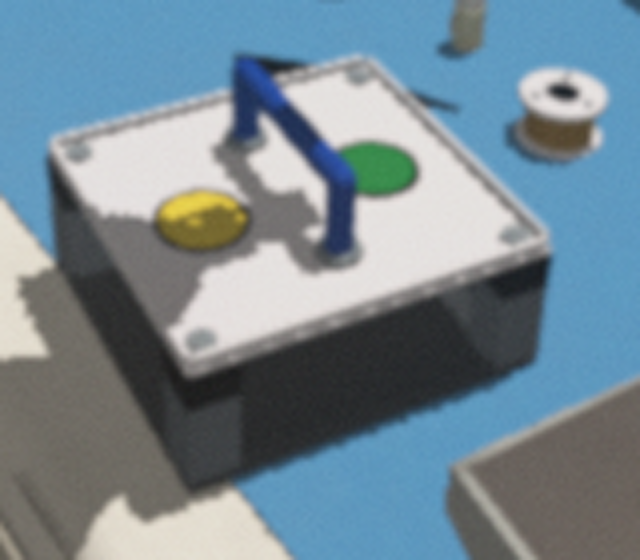

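The white tray sits flush on all four posts (corners at crop (55,145), (365,65), (545,245), (190,365)).

Request:
step_arm(plan=[{"claw": 1,"xyz": [0.04,0.03,0],"rotation": [0,0,0.18]},{"claw": 1,"xyz": [0.245,0.165,0.02],"rotation": [0.002,-0.001,1.366]},{"claw": 1,"xyz": [0.245,0.165,0.02],"rotation": [0.002,-0.001,1.366]},{"claw": 1,"xyz": [0.245,0.165,0.02],"rotation": [0.002,-0.001,1.366]},{"claw": 1,"xyz": [0.245,0.165,0.02],"rotation": [0.002,-0.001,1.366]},{"claw": 1,"xyz": [0.245,0.165,0.02],"rotation": [0.002,-0.001,1.366]},{"claw": 1,"xyz": [0.245,0.165,0.02],"rotation": [0.002,-0.001,1.366]},{"claw": 1,"xyz": [0.245,0.165,0.02],"rotation": [0.002,-0.001,1.366]}])

```text
time: 22.18
tcp_pos: [616.7, 272.4, 183.4]
orientation: [[0.941, 0.339, -0.004], [0.339, -0.941, -0.001], [-0.004, -0.0, -1.0]]
ft_force: [0.2, -0.6, -0.8]
grip_width: 85.2
finger_force: 0.0
```

```bash
python3 - <<'E'
from h import *
go((617.2,272.6,120,20),(617.2,272.6,4,20))
E
```

```text
(617.2, 272.6, 120, 20) xyz [0.0008, 0.0, 0.0634] rot [-0.0001, 0.0041, -0.0033]
(617.2, 272.6, 4, 20) xyz [0.0013, 0.0, 0.1794] rot [-0.0001, 0.0041, -0.0033]
```

Request:
step_arm(plan=[{"claw": 1,"xyz": [0.001,0,0.05],"rotation": [0,0.004,0]},{"claw": 1,"xyz": [0.001,0,0.1],"rotation": [0,0.004,0]},{"claw": 1,"xyz": [0.001,0,0.15],"rotation": [0,0.004,0]},{"claw": 1,"xyz": [0.001,0,0.179],"rotation": [0,0.004,0]},{"claw": 1,"xyz": [0.001,0,0.179],"rotation": [0,0.004,0]},{"claw": 0.2,"xyz": [0.001,0,0.179],"rotation": [0,0.004,0]},{"claw": -0.3,"xyz": [0.001,0,0.179],"rotation": [0,0.004,0]},{"claw": -0.8,"xyz": [0.001,0,0.179],"rotation": [0,0.004,0]}])

```text
time: 23.18
tcp_pos: [618.6, 273.1, 8.0]
orientation: [[0.94, 0.342, 0.003], [0.342, -0.94, 0.002], [0.004, -0.001, -1.0]]
ft_force: [-2.5, -1.7, 9.4]
grip_width: 41.7
finger_force: 59.8
```

Request:
step_arm(plan=[{"claw": -0.8,"xyz": [0,0,0],"rotation": [0,0,0]},{"claw": -0.8,"xyz": [0,0,0],"rotation": [0,0,0]}])

```text
time: 23.42
tcp_pos: [618.6, 273.1, 8.0]
orientation: [[0.94, 0.342, 0.003], [0.342, -0.94, 0.003], [0.004, -0.001, -1.0]]
ft_force: [-3.1, -0.2, 10.1]
grip_width: 42.2
finger_force: 59.9
```

```bash
python3 - <<'E'
from h import *
o=r.get_obs();print(o["tcp_pos"],o["grip_width"],o["ft_force"])
go((529.3,12.7,200,8.35))
E
```

```text
[618.59810886 273.09234753   7.99593714] 42.20040617192204 [-3.1460965  -0.22582083 10.11822905]
(529.3, 12.7, 200, 8.35) xyz [-0.1722, 0.2139, -0.193] rot [-0.0016, -0.004, 0.2034]
```

Request:
step_arm(plan=[{"claw": -0.8,"xyz": [0,0,-0.02],"rotation": [0,0,0]},{"claw": -0.8,"xyz": [0,0,-0.07],"rotation": [0,0,0]},{"claw": -0.8,"xyz": [-0.03,0.03,-0.12],"rotation": [0,0,0.1]},{"claw": -0.8,"xyz": [-0.07,0.07,-0.16],"rotation": [0,-0.002,0.2]},{"claw": -0.8,"xyz": [-0.172,0.214,-0.165],"rotation": [0,-0.003,0.203]},{"claw": -0.8,"xyz": [-0.172,0.214,-0.165],"rotation": [0,-0.003,0.203]},{"claw": -0.8,"xyz": [-0.172,0.214,-0.165],"rotation": [0,-0.003,0.203]},{"claw": -0.8,"xyz": [-0.172,0.214,-0.165],"rotation": [0,-0.003,0.203]}])

```text
time: 24.42
tcp_pos: [528.5, 7.8, 172.5]
orientation: [[0.99, 0.14, 0.0], [0.14, -0.99, -0.001], [0.0, 0.001, -1.0]]
ft_force: [-0.7, 0.9, -0.1]
grip_width: 41.9
finger_force: 61.0
```

Request:
step_arm(plan=[{"claw": -0.8,"xyz": [0,0,0],"rotation": [0,0,0]}])

```text
time: 24.55
tcp_pos: [529.6, 12.9, 172.0]
orientation: [[0.989, 0.146, 0.001], [0.146, -0.989, 0.001], [0.001, -0.001, -1.0]]
ft_force: [0.3, 0.2, -0.3]
grip_width: 42.2
finger_force: 61.0
```

```bash
python3 - <<'E'
from h import *
o=r.get_obs();print(o["tcp_pos"],o["grip_width"],o["ft_force"])
go((530.3,12.6,170,8.35),(530.3,12.6,85,8.35))
E
```

```text
[529.59336729  12.87913378 171.95088665] 42.17406944553638 [ 0.29765677  0.20105819 -0.29560919]
(530.3, 12.6, 170, 8.35) xyz [0.0007, 0.0004, 0.002] rot [-0.0013, -0.0007, 0.0004]
(530.3, 12.6, 85, 8.35) xyz [0.0006, 0.0005, 0.087] rot [-0.0013, -0.0007, 0.0004]
```

Request:
step_arm(plan=[{"claw": -0.8,"xyz": [0.0007,0.0004,0.03],"rotation": [0,0,0]},{"claw": -0.8,"xyz": [0.0007,0.0004,0.06],"rotation": [0,0,0]},{"claw": -0.8,"xyz": [0.0007,0.0004,0.085],"rotation": [0,0,0]},{"claw": -0.8,"xyz": [0.0007,0.0004,0.095],"rotation": [0,0,0]},{"claw": -0.8,"xyz": [0.0007,0.0004,0.098],"rotation": [0,0,0]},{"claw": -0.8,"xyz": [0.0007,0.0004,0.098],"rotation": [0,0,0]}])

```text
time: 25.3
tcp_pos: [530.3, 13.0, 73.5]
orientation: [[0.989, 0.146, -0.0], [0.146, -0.989, 0.001], [-0.0, -0.001, -1.0]]
ft_force: [-0.1, 0.3, 0.0]
grip_width: 41.9
finger_force: 61.2
```

Request:
step_arm(plan=[{"claw": -0.8,"xyz": [0,0,0.0006],"rotation": [0,0,0]},{"claw": 0.1,"xyz": [0,0,0.0006],"rotation": [0,0,0]},{"claw": 0.3,"xyz": [0,0,0.0006],"rotation": [0,0,0]},{"claw": 0.4,"xyz": [0,0,0],"rotation": [0,0,0]},{"claw": 0.4,"xyz": [0,0,-0.04],"rotation": [0,0,0]},{"claw": 0.4,"xyz": [0,0,-0.09],"rotation": [0,0,0]},{"claw": 0.4,"xyz": [0,0,-0.1],"rotation": [0,0,0]},{"claw": 0.4,"xyz": [0,0,-0.1],"rotation": [0,0,0]}])

```text
time: 26.3
tcp_pos: [530.1, 12.2, 173.0]
orientation: [[0.989, 0.146, -0.0], [0.146, -0.989, 0.001], [-0.0, -0.001, -1.0]]
ft_force: [-0.0, -0.0, -0.8]
grip_width: 60.0
finger_force: 0.0
```

```bash
python3 - <<'E'
from h import *
go((590,168,165,8.35))
E
```

```text
(590, 168, 165, 8.35) xyz [0.0819, -0.1454, 0.0081] rot [-0.001, 0.0001, 0.0004]
```

Hover short of the vial for a wrist look.

Request:
step_arm(plan=[{"claw": 0.4,"xyz": [0.03,-0.05,0],"rotation": [0,0,0]},{"claw": 0.4,"xyz": [0.06,-0.1,0],"rotation": [0,0,0]},{"claw": 0.4,"xyz": [0.082,-0.145,0.008],"rotation": [0,0,0]},{"claw": 0.4,"xyz": [0.082,-0.145,0.008],"rotation": [0,0,0]},{"claw": 0.4,"xyz": [0.082,-0.145,0.008],"rotation": [0,0,0]},{"claw": 0.4,"xyz": [0.082,-0.145,0.008],"rotation": [0,0,0]}])

```text
time: 27.05
tcp_pos: [589.8, 166.4, 164.3]
orientation: [[0.99, 0.144, -0.002], [0.144, -0.99, 0.0], [-0.002, -0.001, -1.0]]
ft_force: [0.1, -0.4, 0.1]
grip_width: 59.9
finger_force: 0.0
```

```bash
python3 - <<'E'
from h import *
o=r.get_obs();print(o["tcp_pos"],o["joint_velocities"].round(1))
m=r.camera_model("wrist"); im=shot("wrist","w6.png")
px=proj("wrist",(660.7,181.6,38),m);print(px)
for c,s in blobs(mask(im,(0,0,150),(180,50,255)),60): print(c,s,onz("wrist",c,38,m)[:2].round(1))
x,y=px.astype(int);v=im[max(0,y-60):y+60,max(0,x-80):x+80];print(max(0,y-60),max(0,x-80))
cv2.imwrite("pics/w6c.png",cv2.cvtColor(cv2.resize(v,None,fx=4,fy=4),cv2.COLOR_RGB2BGR))
E
```

```text
[589.77338858 166.40631392 164.33569061] [ 0.2 -0.4 -0.1 -0.3 -0.   0.  -0.1]
[248.08691599  85.36308669]
[364.45  96.63] [ 332   69   63   58 2285] [665.3  93.5]
[247.46  90.79] [236  79  24  24 427] [656.8 181.5]
[450.12 269.13] [ 352  242  160   94 6488] [533.9 -14.5]
[393.96 378.33] [388 371  15  13 134] [411.4   3.4]
[103.35 378.72] [ 83 373  38  11 340] [369.7 282.6]
25 168
```

View pics/w6c.png

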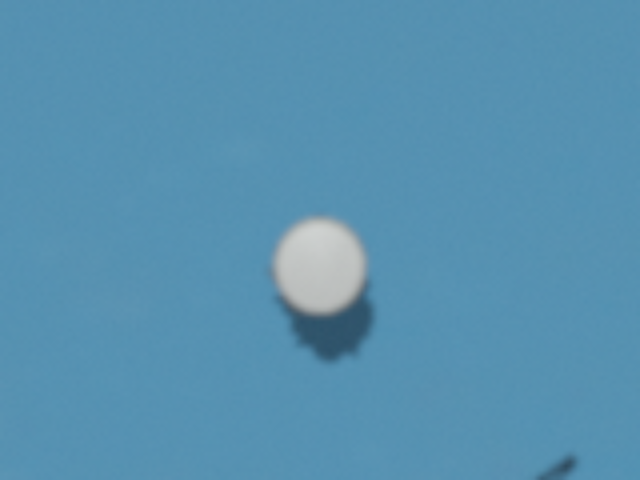

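The vial's white cap is a single clean disc at crop (320,267), at about (657.5, 181.6) mm.

```bash
python3 - <<'E'
from h import *
go((657.5,181.6,120,8.35),(657.5,181.6,8,8.35))
E
```

```text
(657.5, 181.6, 120, 8.35) xyz [0.0691, -0.0052, 0.0445] rot [-0.0008, 0.0014, -0.0009]
(657.5, 181.6, 8, 8.35) xyz [0.0693, -0.0051, 0.1565] rot [-0.0008, 0.0014, -0.0009]
```

Request:
step_arm(plan=[{"claw": 0.4,"xyz": [0.04,-0.003,0.01],"rotation": [0,0.001,0]},{"claw": 0.4,"xyz": [0.069,-0.005,0.04],"rotation": [0,0.001,0]},{"claw": 0.4,"xyz": [0.069,-0.005,0.07],"rotation": [0,0.001,0]},{"claw": 0.4,"xyz": [0.069,-0.005,0.12],"rotation": [0,0.001,0]},{"claw": 0.4,"xyz": [0.069,-0.005,0.156],"rotation": [0,0.001,0]},{"claw": 0.4,"xyz": [0.069,-0.005,0.156],"rotation": [0,0.001,0]},{"claw": -0.2,"xyz": [0.069,-0.005,0.156],"rotation": [0,0.001,0]},{"claw": -0.5,"xyz": [0.069,-0.005,0.156],"rotation": [0,0.001,0]}])

```text
time: 28.1
tcp_pos: [658.3, 183.0, 10.7]
orientation: [[0.989, 0.145, 0.002], [0.145, -0.989, 0.002], [0.002, -0.002, -1.0]]
ft_force: [0.1, -0.3, 0.3]
grip_width: 24.3
finger_force: 0.0
```

Request:
step_arm(plan=[{"claw": -0.6,"xyz": [0,0,0],"rotation": [0,0,0]},{"claw": -0.8,"xyz": [0,0,0],"rotation": [0,0,0]},{"claw": -0.9,"xyz": [0,0,0],"rotation": [0,0,0]},{"claw": -0.9,"xyz": [0,0,0],"rotation": [0,0,0]}])

```text
time: 28.6
tcp_pos: [658.2, 183.1, 10.5]
orientation: [[0.989, 0.146, 0.002], [0.146, -0.989, 0.002], [0.002, -0.001, -1.0]]
ft_force: [-1.3, -0.4, 11.2]
grip_width: 15.9
finger_force: 58.3
```

```bash
python3 - <<'E'
from h import *
o=r.get_obs();print(o["tcp_pos"])
go((560,100,190,8.35),(449.8,0.8,190,8.35))
E
```

```text
[658.22163165 183.0789995   10.53645241]
(560, 100, 190, 8.35) xyz [-0.1089, 0.0676, -0.1798] rot [-0.0014, -0.0022, 0.0004]
(449.8, 0.8, 190, 8.35) xyz [-0.2324, 0.1497, -0.1802] rot [-0.0014, -0.0022, 0.0004]
```

Request:
step_arm(plan=[{"claw": -0.9,"xyz": [0,0,-0.03],"rotation": [0,0,0]},{"claw": -0.9,"xyz": [0,0,-0.09],"rotation": [0,0,0]},{"claw": -0.9,"xyz": [-0.02,0.01,-0.14],"rotation": [0,-0.002,0]},{"claw": -0.9,"xyz": [-0.06,0.04,-0.175],"rotation": [0,-0.002,0]},{"claw": -0.9,"xyz": [-0.11,0.07,-0.175],"rotation": [0,-0.002,0]},{"claw": -0.9,"xyz": [-0.16,0.1,-0.175],"rotation": [0,-0.002,0]},{"claw": -0.9,"xyz": [-0.21,0.135,-0.175],"rotation": [0,-0.002,0]},{"claw": -0.9,"xyz": [-0.232,0.15,-0.175],"rotation": [0,-0.002,0]}])

```text
time: 29.6
tcp_pos: [447.6, -1.7, 184.4]
orientation: [[0.99, 0.144, -0.002], [0.144, -0.99, -0.0], [-0.002, -0.0, -1.0]]
ft_force: [0.9, 0.3, 0.0]
grip_width: 16.0
finger_force: 58.7
```

Request:
step_arm(plan=[{"claw": -0.9,"xyz": [0,0,0],"rotation": [0,0,0]},{"claw": -0.9,"xyz": [0,0,0],"rotation": [0,0,0]}])

```text
time: 29.85
tcp_pos: [450.5, 1.0, 184.1]
orientation: [[0.989, 0.146, -0.001], [0.146, -0.989, 0.001], [-0.001, -0.001, -1.0]]
ft_force: [0.4, 1.0, -0.3]
grip_width: 15.8
finger_force: 58.7
```

```bash
python3 - <<'E'
from h import *
o=r.get_obs();print(o["tcp_pos"],o["grip_width"],o["finger_force"])
m=r.camera_model("wrist"); im=shot("wrist","w7.png")
for nm,mk,z in(("grn",mask(im,(50,100,50),(85,255,255)),93),("yel",mask(im,(22,120,80),(35,255,255)),65)):
    for c,s in blobs(mk,100): print(nm,c,s,onz("wrist",c,z,m)[:2].round(1))
go((450.6,1,180,8.35),(450.6,1,80,8.35))
E
```

```text
[450.48901856   0.99768453 184.11381906] 15.774434142994204 58.66166464984417
grn [254.67  74.01] [ 223   40   65   69 3008] [529.   12.6]
yel [255.1  182.58] [ 232  160   47   46 1710] [4.496e+02 4.000e-01]
(450.6, 1, 180, 8.35) xyz [0.0001, 0.0002, 0.0039] rot [-0.0015, 0.0011, 0.0014]
(450.6, 1, 80, 8.35) xyz [0.0002, 0.0004, 0.1039] rot [-0.0015, 0.0011, 0.0014]
```

View pics/w7.png

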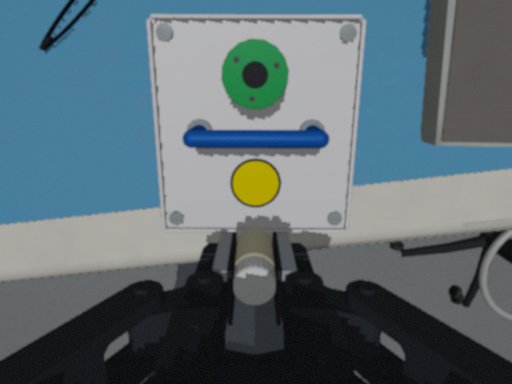

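The green spool covers its mark at (255,74). The yellow mark at (255,183) maps to (449.6, 0.4), and the vial is held upright.

Request:
step_arm(plan=[{"claw": -0.9,"xyz": [0,0.0005,0.03],"rotation": [-0.0015,0.001,0.001]},{"claw": -0.9,"xyz": [0,0.0005,0.065],"rotation": [-0.0015,0.001,0.001]},{"claw": -0.9,"xyz": [0,0.0005,0.09],"rotation": [-0.0015,0.001,0.001]},{"claw": -0.9,"xyz": [0,0.0005,0.104],"rotation": [-0.0015,0.001,0.001]},{"claw": -0.9,"xyz": [0,0.0005,0.108],"rotation": [-0.0015,0.001,0.001]},{"claw": -0.9,"xyz": [0,0.0005,0.108],"rotation": [-0.0015,0.001,0.001]},{"claw": -0.9,"xyz": [0,0.0005,0.108],"rotation": [-0.0015,0.001,0.001]}])

```text
time: 30.78
tcp_pos: [450.1, 0.2, 76.1]
orientation: [[0.989, 0.145, 0.0], [0.145, -0.989, -0.0], [0.0, 0.0, -1.0]]
ft_force: [0.0, 0.5, -0.3]
grip_width: 15.9
finger_force: 58.6
```

Request:
step_arm(plan=[{"claw": -0.9,"xyz": [0,0,0.0006],"rotation": [0,0,0]},{"claw": -0.5,"xyz": [0,0,0.0006],"rotation": [0,0,0]},{"claw": -0.3,"xyz": [0,0,0.0006],"rotation": [0,0,0]},{"claw": -0.1,"xyz": [0,0,0.0006],"rotation": [0,0,0]},{"claw": 0,"xyz": [0,0,0],"rotation": [0,0,0]},{"claw": 0,"xyz": [0,0,-0.03],"rotation": [0,0,0]},{"claw": 0,"xyz": [0,0,-0.08],"rotation": [0,0,0]},{"claw": 0,"xyz": [-0.02,0,-0.13],"rotation": [0,0,0]}])

```text
time: 31.78
tcp_pos: [430.0, -2.5, 207.0]
orientation: [[0.989, 0.145, -0.001], [0.145, -0.989, 0.0], [-0.001, -0.0, -1.0]]
ft_force: [0.3, -1.2, 0.8]
grip_width: 43.0
finger_force: 0.0
```

```bash
python3 - <<'E'
from h import *
o=r.get_obs();print(o["tcp_pos"],o["time"])
im=shot("side"); 
cv2.imwrite("pics/s5.png",cv2.cvtColor(cv2.resize(im[180:345,170:360],None,fx=3.5,fy=3.5,interpolation=cv2.INTER_CUBIC),cv2.COLOR_RGB2BGR))
E
```

```text
[429.98788075  -2.4768422  206.95943814] 31.775
```

View pics/s5.png

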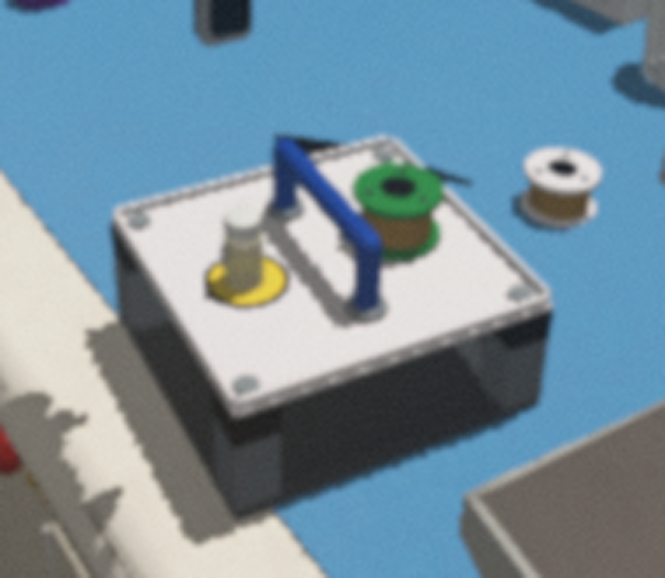

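The vial stands on the yellow mark (245,285), the green spool on the green mark (400,210), the tray is seated, and the white spool at (562,185) has not moved.

```bash
python3 -c "
from bench import r
print(r.hand_in())"
```

```text
the job is handed in; nothing more can be done
None
```

Both kits are made up in the order asked and handed in at about 32 s: red spool and loupe in the grey tray, white tray fully seated on it, green spool and vial on top, white spool untouched, and nothing still held.

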